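Weigh a tub of screws on the spring scale

TASK

Weigh the taller of the two lidded screw tubs: hang it by the peak of its wire bail on the hook of the spring scale. Ease its weight onto the hook as the hook dips, do not let the tub drop or haul the hook down, then let go and leave the tub hanging free and still so that the weight can be read. Leave the other things on the bench where they are.

Things in the scene. Friction and masses are not known exactly. Their poses are not given: they have to be found in the camera images.
- tall_tub: Tub to weigh: white plastic box 92 (x) x 50 (y) mm with a grey lid (94 x 49 mm, 75 to 88 mm above the underside), paper band, and on the lid a stiff fixed bail of 4 mm steel wire: a pointed arch in the tub's y-z plane over its middle, feet 40 mm apart, peak 162 mm above the underside. Grip the long sides, across the 50 mm. 0.4 to 0.65 kg. Origin: centre of the underside, z up.
- tall_tub_peak (a point): Centre of the bail wire at the peak of the tall tub's bail, 162 mm above its underside; axes as the tub's (the bail spreads along y, the open way through it runs along x, the tub's long side). The tub is the same seen from either end.
- short_tub: The other tub, to be left alone: the same, but only 56 mm tall to the lid's top and 130 mm to the bail's peak. Origin: centre of the underside.
- stand: Scale bracket, fixed to the bench. Origin: on the bench straight below the hook; x axis points away from the hook's open side, z up. A 590 mm upright of slotted galvanised angle (40 mm) on a 90 x 120 mm foot plate stands at x = 75, y = 130 mm; two clip arms from it hold the scale's upright tube (34 mm across, clips 39 mm) straight over the hook, 353 to 565 mm above the bench.
- hook_seat (a point): Centre of the wire at the lowest point of the scale's J-shaped steel hook (6 mm wire), 290 mm above the bench when empty; moves with the hook; axes as the stand's. The hook lies in its x-z plane and is open to -x, towards the robot. Behind, the wire bends by x = 17, z = 16 mm back to the shank at x = 0, upright from z = 44 mm. A bail hangs with its wire's centre 5 mm above this point.
- scale (a joint): How far the hook has dipped, in m: 0 empty, up to 0.100 at its stop. Spring 200 N/m (about 5 mm for each 100 g), lightly damped: it bobs about 3 times a second and takes some seconds to settle. The hook moves straight up and down only.
- bin: Black plastic parts bin with steel brackets in it, 150 x 110 x 70 mm, a bystander. Origin: centre of the underside.
- tape: Roll of packing tape lying flat, 108 mm in diameter, 48 mm high, a bystander. Origin: centre of the underside.
- hook_tip (a point): Centre of the rounded free end of the hook, 24 mm in front of the seat (-x) and 24 mm above it. A bail enters from -x over this tip, below the tube (63 mm above the empty seat), and comes down to the seat.
Not all that is in view belongs to the job. Leave any green or yellow look-alike of the tall_tub alone.

How it is judged (in metres and radians):
At the end, for the whole second after the job is handed in: The tall tub hangs by its bail in the seat of the scale's hook (bail peak within 18 mm of the seat), upright within 0.2 rad, its weight on the hook (dip over 13 mm), hook and tub at rest (hook under 15 mm/s, tub under 30 mm/s); short tub, bin and tape within 30 mm of where they were (distance between tall_tub_peak and hook_seat below 0.018 m and value of joint scale above 0.013 m and velocity of joint scale between -0.015 and 0.015 m/s and linear speed of tall_tub below 0.03 m/s and angle between tall_tub's own z axis and vertical below 0.2 rad and distance of each of short_tub, bin, tape from where it was at the start of the episode below 0.03 m); the robot touches nothing.
It fails at once if the tub is dropped onto the hook: the hook plunges faster than 0.3 m/s (velocity of joint scale above 0.3 m/s).
It fails at once if the hook is hauled down more than 65 mm (value of joint scale above 0.065 m).
It fails at once if another thing on the bench is pushed more than 30 mm (distance of any of short_tub, bin, tape from where it was at the start of the episode above 0.03 m).
It also fails if it takes over 54 s, if anything falls off the work surface, if the arm or the gripper's body presses on something with over 40 N, if the wrist force passes 120 N, or if a joint passes its speed limit or range.

ROBOT

A 7-joint arm with a two-finger parallel gripper is mounted at the origin on the work surface. World frame = base frame: x ahead of the robot, y to its left, z up, the work surface at z = 0. Lengths are in mm, angles in rad, forces in N, time in s.
With the tool pointing down it reaches from about 425 to 975 mm from the base axis. Payload 16.7 kg.
Tool frame: the origin (TCP) lies midway between the tips of the shut fingers; the grasp point (between the pads) lies grasp_offset behind it (grasp_offset is the distance from the TCP to the grasp point, in mm); y points along the fingers, x is the direction in which the jaws open and shut, and the axes are right-handed (so a half turn about y gives the same grasp; the last joint's range is limited). The gripper opens to 85 mm and grips with 20 to 120 N. Pads are 22 mm wide; open, the fingers measure 114 mm over their backs; the gripper's body (76 mm by 85 mm) begins 54 mm behind the grasp point. The pads swing forward as they close: fully open they stand 13 mm farther back than shut.
Start: joints at [1.067, 0.426, 0.074, 1.606, -0.034, 1.111, -0.067], TCP at [234.464, -632.932, 231.302] pointing down, gripper open.
Joint ranges: [-2.85, 2.85], [-0.5, 2.14], [-1.23, 1.37], [0.21, 2.46], [-1.02, 4.16], [0.16, 2.05], [-2.73, 2.73]. Speed limits (rad/s): [1.89, 1.89, 2.39, 2.39, 3.01, 3.01, 3.01].

INTERFACE

Orientations are given as a rotation vector (axis times angle).
In Python, from bench import * gives the robot as it stands. The module is installed in compiled form; this text tells all that it offers.
- The arm moves only by the tool carry_out, never from a script. Its argument "moves" is a list of rows, each a list of 3 entries, a list of its own where there are three numbers: the shift along the tool's x, y, z in units of 25 mm (1.0 is 25 mm), then the turn, a rotation vector about the tool's x, y, z in units of 10 degrees (1.0 is 10 degrees), then the closure, from 0 (fully open) to 1 (shut). In form: [[[dx, dy, dz], [wx, wy, wz], hand], ...]. A call has 1 to 20 rows; each row is the pose to reach, as a shift and turn from the pose commanded when the call began, along the tool's axes at that moment; what a row does not reach only later rows make up. A row lasts 1/8 s, in which the tool goes at most 62.5 mm and 10.7 degrees, less where a joint would pass 70% of its speed; a pose out of reach is approached as far as the arm can. A call with a gripper value outside its range is refused whole. The fingers move at their own pace and stop on an object; "force" is the grip in N (left out, the last holds). Time passes only in rows, so rows that repeat a pose let the fingers close. It gives the time, the measured TCP pose, the force and the opening at its end, in the units of the state.
- sense(): the state, without advancing time (a new reading comes with each control period).
- get_image(name): name is "scene" or "top" or "wrist"; returns the picture (480x640x3 uint8, red, green, blue); there is no depth.
- camera_params(name): a dict with "intrinsics" (3x3 intrinsics, pixels), "dist" ([k1, k2, p1, p2, k3] as OpenCV has them; the pictures are not rectified), "rvec" (rotation vector, rad) and "tvec" (3), from world to camera coordinates, as OpenCV has them. Camera axes: x right, y down, z forward; pixel columns grow to the right and rows downward; lengths in mm; the calibration is good to about 2 mm. A picture is of the moment at which its call begins: read the wrist's pose just before it. camera_params takes no time and is no camera call; for the wrist camera it gives the pose at the moment of the call.
- job_done(): hands the job in, once; it reports no verdict.
Trained networks look in the newest picture that a camera, given by its name, has taken for a name from the list of things; names that differ only in an ending like _2 or _b are one class to them, and where a whole thing is asked for, a point or a joint stands for the part that bears it (a point fixed in the world has none). Each returns a list of dicts, best first, with "p" (0 to 1); they miss things now and then, are a little off and sometimes report something else, mostly with a low value. They report only what shows in the picture. A call takes as long as a camera call. They do not tell look-alikes from the thing itself.
- silhouettes(camera, name): "mask" (480x640 bool, what is visible of it) and "pixel" ([column, row] in pixels, amid what is visible of it).
The state is a dict: "time_s": time; "q": joint angles; "qvel": joint speeds; "joint_torque": joint torques, N m; "ee_pos": TCP position; "eef_rot": TCP orientation; "ft_force": force on the tool from outside, world axes, zero at the start; "wrist_torque": the same for the moment, N m; "width": finger opening in mm.
Only numpy, scipy, OpenCV 4.12 (cv2) and the standard library are available. Lean on these libraries where they do the work, as an engineer would, in place of code of your own. Each camera call takes 0.05 s, during which the arm holds its last target. There are 200 camera calls.

## Working session

There is one attempt and no reset: what is moved stays moved. The work goes in short steps, Python scripts to look and compute and a tool call to move; the robot and the scene stay as the last step left them, time stands still between calls to the robot, and variables do not carry over. Pictures are saved under pics/ and viewed, about 8 in all and at most 12, crops included, and the job is handed in when it is done.

Besides the shell and the picture viewer there is one more tool, called after "Emit:" as name([rows], argument=value, ...), one row to a line, values as JSON. carry_out: Moves the arm, as the interface text tells. Its arguments: {"type":"object","properties":{"moves":{"type":"array"},"force":{"type":"number"}},"required":["moves"]}

```bash
mkdir -p pics; cat > h.py <<'E'
from bench import *
import numpy as np, cv2
def save(n,f):
    im=get_image(n); cv2.imwrite('pics/'+f,im[:,:,::-1]); return im
def cam(n):
    p=camera_params(n); return [np.array(p[k],float) for k in('intrinsics','dist','rvec','tvec')]
def ray(c,px):
    K,d,r,t=c; R=cv2.Rodrigues(r)[0]; u=cv2.undistortPoints(np.array([[px]],float),K,d)[0,0]
    v=R.T@np.array([u[0],u[1],1]); return -R.T@t.ravel(), v/np.linalg.norm(v)
def atz(c,px,z):
    o,v=ray(c,px); return o+v*(z-o[2])/v[2]
def tri(*cp):
    A=np.zeros((3,3));b=np.zeros(3);rs=[ray(c,p) for c,p in cp]
    for o,v in rs:
        M=np.eye(3)-np.outer(v,v);A+=M;b+=M@o
    X=np.linalg.solve(A,b); return X,[np.linalg.norm(np.cross(v,X-o)) for o,v in rs]
def proj(c,P):
    return cv2.projectPoints(np.array(P,float).reshape(-1,3),c[2],c[3],c[0],c[1])[0][:,0]
E
python3 - <<'E'
from h import *
a=save('scene','s1.png');b=save('top','t1.png')
s=sense();print(s['ee_pos'],s['eef_rot'],s['width'],s['time_s'])
for c in('scene','top'):
    for n in('tall_tub','short_tub','hook_seat','hook_tip','stand','bin','tape'):
        print(c,n,[(round(d['p'],2),np.round(d['pixel']).tolist(),int(d['mask'].sum())) for d in silhouettes(c,n)])
    p=cam(c);print(c,ray(p,(320,240)))
E
```

```text
[ 234.30072144 -632.63850816  230.67107521] [-1.3557653   0.94484309 -0.94312359] 85.57628082880017 0.1
scene tall_tub [(0.93, [174.0, 297.0], 2020), (0.72, [233.0, 268.0], 1822), (0.69, [276.0, 304.0], 1973), (0.66, [279.0, 233.0], 1363), (0.57, [300.0, 401.0], 2266)]
scene short_tub [(0.78, [372.0, 270.0], 1385)]
scene hook_seat [(0.73, [452.0, 122.0], 114)]
scene hook_tip [(0.6, [453.0, 122.0], 159)]
scene stand [(0.72, [464.0, 80.0], 6918)]
scene bin [(0.65, [384.0, 350.0], 5418)]
scene tape [(0.9, [198.0, 386.0], 2277)]
scene (array([ 919.07819086, -550.97953582,  841.32538374]), array([-0.41191672,  0.50171748, -0.76066036]))
top tall_tub [(0.94, [414.0, 172.0], 1289), (0.73, [364.0, 249.0], 1083), (0.7, [422.0, 326.0], 1201), (0.69, [298.0, 310.0], 1020), (0.64, [368.0, 310.0], 1049)]
top short_tub [(0.91, [273.0, 213.0], 1001)]
top hook_seat []
top hook_tip [(0.37, [141.0, 201.0], 48)]
top stand [(0.87, [77.0, 198.0], 7583)]
top bin [(0.9, [337.0, 152.0], 3859)]
top tape [(0.74, [474.0, 236.0], 1373), (0.19, [79.0, 200.0], 7512)]
top (array([ 474.42359345,  -76.69930994, 1264.15848385]), array([ 0.06590482, -0.03697632, -0.99714057]))
```

View pics/s1.png

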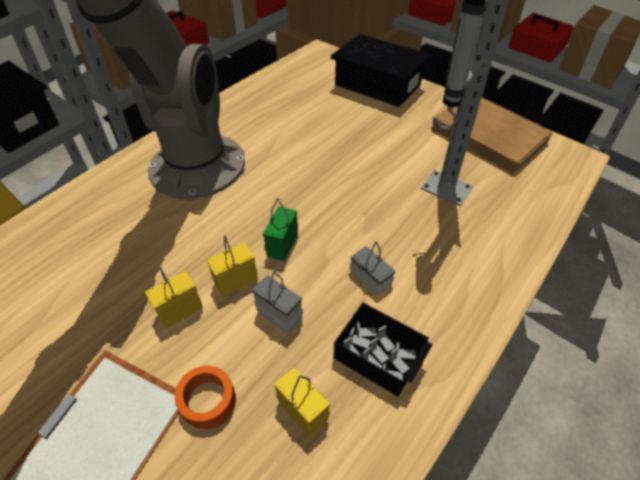

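View pics/t1.png

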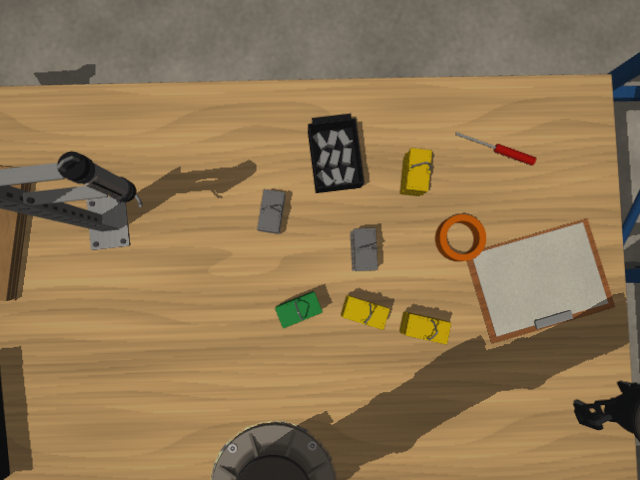

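Candidates: grey-lidded scene (276,304)/top (364,249), grey-lidded scene (372,270)/top (273,213), the rest yellow or green look-alikes. The one at scene (276,304) looks taller; I'll confirm with a crop.

```bash
python3 - <<'E'
from h import *
s=cv2.imread('pics/s1.png');t=cv2.imread('pics/t1.png')
z=lambda im,x,y,w,h:cv2.resize(im[y:y+h,x:x+w],(400,300),interpolation=cv2.INTER_CUBIC)
cv2.imwrite('pics/c1.png',np.vstack([np.hstack([z(s,240,235,160,120),z(t,260,180,160,120)]),np.hstack([z(s,410,75,80,60),z(t,90,170,80,60)])]))
for c,z_ in(('scene',0),('top',0)):pass
S,T=cam('scene'),cam('top')
# lid outlines from masks
for n,px in(('tall',(364,249)),('short',(273,213))):
    d=min(silhouettes('top',n+'_tub'),key=lambda d:np.hypot(*(np.array(d['pixel'])-px)))
    m=d['mask'].astype(np.uint8);ct=max(cv2.findContours(m,0,2)[0],key=cv2.contourArea)
    h=88 if n=='tall' else 56
    P=np.array([atz(T,p[0],h)[:2] for p in ct],np.float32);print(n,cv2.minAreaRect(P))
E
```

```text
tall ((530.02783203125, -216.3201141357422), (57.270973205566406, 92.2515869140625), 88.44232940673828)
short ((623.7520141601562, -12.991065979003906), (54.56134033203125, 97.57535552978516), 78.40823364257812)
```

View pics/c1.png

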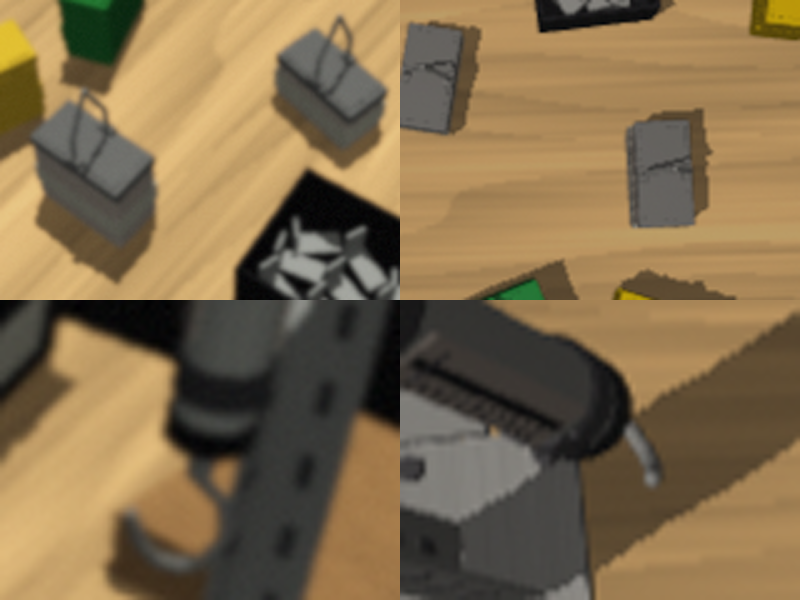

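Confirmed: tall tub = scene (276,304) with the deeper body and grey lid; hook tip at scene (436,118), top (140,206). Now fit the stand and tub poses.

```bash
python3 - <<'E'
from h import *
from scipy.optimize import least_squares
S,T=cam('scene'),cam('top')
print('tip tri',tri((S,(436,118)),(T,(140.4,206))), atz(S,(436,118),314),atz(T,(140.4,206),314))
print('plate top',[atz(T,p,3)[:2].round() for p in((91,248),(129,245),(128,193))],'scene ctr',atz(S,(448,188),3)[:2])
print('seat scene',atz(S,(445,128),290))
W=lambda p,P:np.array([p[0],p[1],0])+np.array(P)@np.array([[np.cos(p[2]),np.sin(p[2]),0],[-np.sin(p[2]),np.cos(p[2]),0],[0,0,1]])
for y0 in(-1.5,-.7,0,.7,1.5):
    f=lambda p:np.r_[(proj(S,W(p,[[-24,0,314],[0,0,287]]))-[[436,118],[445,129]]).ravel(),(proj(T,W(p,[[-24,0,314]]))-[[140.4,206]]).ravel(),(proj(S,W(p,[[75,130,3]]))-[[448,188]]).ravel(),
     ]
    r=least_squares(f,[600,300,y0],x_scale=[10,10,.1],loss='soft_l1');print(r.x.round(3),r.cost,r.fun.round(1))
P=r.x
im=cv2.imread('pics/s1.png');it=cv2.imread('pics/t1.png')
# tub fit: peak/bail
tp=[530,-220,0]
for c,i in((S,im),(T,it)):
  print(proj(c,W([531,-220.4,0],[[0,0,162],[47,24.5,88],[47,-24.5,88],[-47,24.5,88],[-47,-24.5,88]])).round(1).tolist())
E
```

```text
tip tri (array([607.38854646, 205.70634402, 311.80584306]), [np.float64(1.6313555964311859), np.float64(1.6313555964309512)]) [609.74757561 204.03078312 314.        ] [605.6995347  204.08414125 314.        ]
plate top [array([553., 412.]), array([558., 323.]), array([680., 325.])] scene ctr [620.03058434 371.95529129]
seat scene [628.45353608 218.28063446 290.        ]
[610.413 184.822  -1.398] 96.97625280061088 [ -0.4  -1.6 -15.6   4.1  -2.5  -0.3   0.6  77.3]
[6.28111e+02 2.18231e+02 5.72000e-01] 1.5497262187914171 [-0.5 -0.6 -0.4  0.1 -0.7 -1.2 -0.4  0.9]
[6.28111e+02 2.18231e+02 5.72000e-01] 1.549726218790787 [-0.5 -0.6 -0.4  0.1 -0.7 -1.2 -0.4  0.9]
[6.28111e+02 2.18231e+02 5.72000e-01] 1.549726218788404 [-0.5 -0.6 -0.4  0.1 -0.7 -1.2 -0.4  0.9]
[6.28111e+02 2.18231e+02 5.72000e-01] 1.5497262187882266 [-0.5 -0.6 -0.4  0.1 -0.7 -1.2 -0.4  0.9]
[[272.3, 271.6], [301.0, 298.0], [284.5, 314.4], [266.9, 273.9], [250.3, 288.9]]
[[370.2, 246.6], [354.0, 227.4], [376.2, 226.8], [355.4, 270.2], [377.7, 269.6]]
```

```bash
cat >> h.py <<'E'
from scipy.spatial.transform import Rotation as Ro
def tool(psi,th,sgn):
    y=np.array([np.sin(th)*np.cos(psi),np.sin(th)*np.sin(psi),-np.cos(th)])
    x=sgn*np.array([-np.sin(psi),np.cos(psi),0]); return np.column_stack([x,y,np.cross(x,y)])
def rel(p0,R0,p,R):
    return (R0.T@(np.array(p)-p0)/25).round(2).tolist(),(np.degrees(Ro.from_matrix(R0.T@R).as_rotvec())/10).round(2).tolist()
def W(p,P):
    c,s=np.cos(p[2]),np.sin(p[2]); return np.array([p[0],p[1],0])+np.array(P,float)@np.array([[c,s,0],[-s,c,0],[0,0,1]])
def now():
    s=sense();return np.array(s['ee_pos']),Ro.from_rotvec(s['eef_rot']).as_matrix(),s
E
python3 - <<'E'
from h import *
from scipy.optimize import least_squares
S,T=cam('scene'),cam('top')
o=np.array([[253.2,291],[270,275],[302,299],[286,315],[276,272.2]])
ot=np.array([[376,228],[376.8,270]])
Q=[[-47,-24.5,88],[-47,24.5,88],[47,24.5,88],[47,-24.5,88],[0,0,162]]
f=lambda p:np.r_[(proj(S,W(p,Q))-o).ravel(),(proj(T,W(p,[Q[3],Q[0]]))-ot).ravel()]
r=least_squares(f,[531,-220,0],x_scale=[10,10,.1],loss='soft_l1');print(r.x,r.fun.round(1))
import bench;print([k for k in dir(bench) if k[0]!='_'])
p0,R0,s=now();print(R0.round(3).tolist(),s['q'])
print('yellow',atz(T,(368,310),88),atz(T,(298,310),88),'gof',globals().get('grasp_offset'))
p=camera_params('wrist');Rw=cv2.Rodrigues(np.array(p['rvec']))[0];print('wristcam in tool',R0.T@(-Rw.T@np.array(p['tvec']).ravel()-p0),(R0.T@Rw.T).round(2).tolist())
for sg in(1,-1):
  R=tool(r.x[2],np.radians(30),sg);print(sg,rel(p0,R0,p0,R))
E
```

```text
[ 5.34975606e+02 -2.18834316e+02 -2.81634726e-02] [-0.8 -2.1 -0.6 -0.8  0.8  0.1 -0.1  0.2 -1.6 -0.1  0.1 -2.7 -0.4 -1.9]
['MotionError', 'camera_params', 'get_image', 'grasp_offset', 'job_done', 'sense', 'silhouettes']
[[0.347, -0.0, 0.938], [-0.938, 0.0, 0.347], [-0.0, -1.0, 0.0]] [ 1.06650798  0.42610767  0.07389858  1.60604513 -0.03411108  1.11079192
 -0.06709738]
yellow [ 396.7605145  -220.53830877   88.        ] [401.13321516 -68.24302762  88.        ] gof 18.700000000000003
wristcam in tool [   1.63306783 -143.08292227   71.04158979] [[1.0, -0.0, -0.0], [0.0, -0.28, 0.96], [-0.0, -0.96, -0.28]]
1 ([0.0, 0.0, 0.0], [-0.8, -15.32, -4.11])
-1 ([0.0, 0.0, 0.0], [2.96, 2.14, -0.57])
```

```bash
cat >> h.py <<'E'
TUB=[533.5,-219.5,-0.028]; TH=np.radians(25)
def grasp_tcp(tub,z0,back,flip=np.pi):
    # tub pose, underside height z0; gripper on the +x (flip=pi) end
    R=tool(tub[2]+flip,TH,1); g=W(tub,[[33*(1 if flip else -1),0,62+z0]])[0]
    return g+(18.7-back)*R[:,1],R
E
python3 - <<'E'
from h import *
T=cam('top')
for px,h in(((310,120),70),((355,115),70),((315,192),70),((362,187),70),((430,150),88),((405,172),88),((404,194),88)):print(px,atz(T,px,h)[:2].round())
p0,R0,s=now()
p,R=grasp_tcp(TUB,0,150);print(p,rel(p0,R0,p,R))
E
```

```text
(310, 120) [ 826. -106.]
(355, 115) [ 835. -208.]
(315, 192) [ 661. -113.]
(362, 187) [ 670. -219.]
(430, 150) [ 747. -371.]
(405, 172) [ 698. -313.]
(404, 194) [ 649. -309.]
[ 621.95509204 -221.97739004  180.99821244] ([-10.03, 2.01, 20.24], [-2.47, 2.16, 0.48])
```

Emit:
carry_out([
  [[-2.5,-1,5],[-0.6,0.5,0.1],0],
  [[-5,-1,10],[-1.2,1,0.2],0],
  [[-7.5,0,15],[-1.8,1.6,0.35],0],
  [[-10.03,2.01,20.24],[-2.47,2.16,0.48],0],
  [[-10.03,2.01,20.24],[-2.47,2.16,0.48],0],
  [[-10.03,2.01,20.24],[-2.47,2.16,0.48],0],
  [[-10.03,2.01,20.24],[-2.47,2.16,0.48],0],
  [[-10.03,2.01,20.24],[-2.47,2.16,0.48],0],
  [[-10.03,2.01,20.24],[-2.47,2.16,0.48],0],
  [[-10.03,2.01,20.24],[-2.47,2.16,0.48],0],
  [[-10.03,2.01,20.24],[-2.47,2.16,0.48],0],
  [[-10.03,2.01,20.24],[-2.47,2.16,0.48],0],
])

```text
time_s: 2.4
ee_pos: [621.1, -223.8, 181.5]
eef_rot: [-1.504, 1.55, -0.988]
ft_force: [0.6, 0.4, 0.3]
width: 85.5
```

```bash
python3 - <<'E'
from h import *
p0,R0,s=now();print(s['time_s'],p0,s['q'].round(3) if hasattr(s['q'],'round') else s['q'])
im=save('wrist','w1.png');c=cam('wrist')
Q=[[-47,-24.5,88],[-47,24.5,88],[47,24.5,88],[47,-24.5,88],[0,0,162],[0,20,88],[0,-20,88]]
pr=proj(c,W(TUB,Q));print(pr.round().tolist())
v=im[:,:,::-1].copy()
for q in pr:cv2.circle(v,tuple(int(a) for a in q),3,(0,0,255),1) if abs(q).max()<2000 else 0
cv2.imwrite('pics/w1o.png',v)
p,R=grasp_tcp(TUB,0,0);print(p,rel(p0,R0,p,R))
E
```

```text
2.4 [ 621.0583786  -223.76421218  181.49206917] [ 0.193  0.693  0.027  1.345  0.062  1.534 -1.4  ]
[[348.0, 330.0], [283.0, 330.0], [273.0, 235.0], [354.0, 235.0], [314.0, 389.0], [285.0, 288.0], [344.0, 288.0]]
[ 558.58720111 -220.20262526   45.05204438] ([-0.07, 6.0, 0.04], [0.0, -0.01, -0.0])
```

View pics/w1o.png

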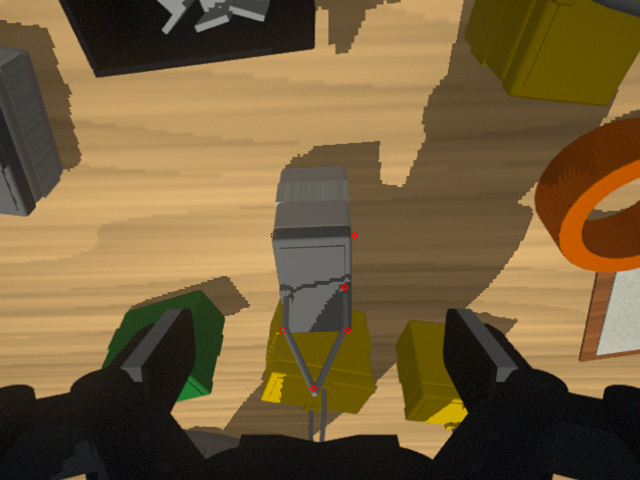

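The overlay matches the tub (lid corners (274,235)-(350,233), peak (314,389)). Advance along the tool axis and grip.

Emit:
carry_out([
  [[-0.1,1.2,0],[0,0,0],0],
  [[-0.1,2.4,0],[0,0,0],0],
  [[-0.1,3.6,0.02],[0,0,0],0],
  [[-0.1,4.8,0.04],[0,0,0],0],
  [[-0.1,5.6,0.04],[0,0,0],0],
  [[-0.1,6,0.04],[0,0,0],0],
  [[-0.1,6,0.04],[0,0,0],0.4],
  [[-0.1,6,0.04],[0,0,0],0.6],
  [[-0.1,6,0.04],[0,0,0],1],
  [[-0.1,6,0.04],[0,0,0],1],
  [[-0.1,6,0.04],[0,0,0],1],
  [[-0.1,6,0.04],[0,0,0],1],
], force=90)

```text
time_s: 3.95
ee_pos: [560.6, -217.9, 46.1]
eef_rot: [-1.504, 1.547, -0.988]
ft_force: [2.2, 0.9, 6.6]
width: 48.4
```

Emit:
carry_out([
  [[0,-0.4,-0.2],[0,0,0],1],
  [[0,-1.4,-0.6],[0,0,0],1],
  [[0,-2.7,-1.25],[0,0,0],1],
  [[0,-4.2,-1.95],[0,0,0],1],
  [[0,-5.7,-2.65],[0,0,0],1],
  [[0,-6.8,-3.2],[0,0,0],1],
  [[0,-7.25,-3.4],[0,0,0],1],
  [[0,-7.25,-3.4],[0,0,0],1],
])

```text
time_s: 4.95
ee_pos: [559.2, -217.7, 245.2]
eef_rot: [-1.504, 1.548, -0.987]
ft_force: [0.1, -0.4, -5.3]
width: 48.8
```

```bash
python3 - <<'E'
from h import *
p0,R0,s=now();print(s['time_s'],p0,np.round(s['q'],3),s['ft_force'],s['wrist_torque'],s['width'],R0.round(3).tolist())
a=save('scene','s2.png');w=save('wrist','w2.png')
cv2.imwrite('pics/c2.png',np.hstack([a[100:400,150:450,::-1],cv2.resize(w[:,:,::-1],(400,300))]))
E
```

```text
4.95 [ 559.21119395 -217.74722964  245.16020497] [ 0.2    0.541  0.028  1.463  0.069  1.566 -1.387] [ 0.07794641 -0.3881386  -5.28700819] [ 0.01654952 -1.09151592 -0.0357461 ] 48.75633819528164 [[-0.028, -0.422, 0.906], [-1.0, 0.012, -0.026], [-0.0, -0.907, -0.422]]
```

View pics/c2.png

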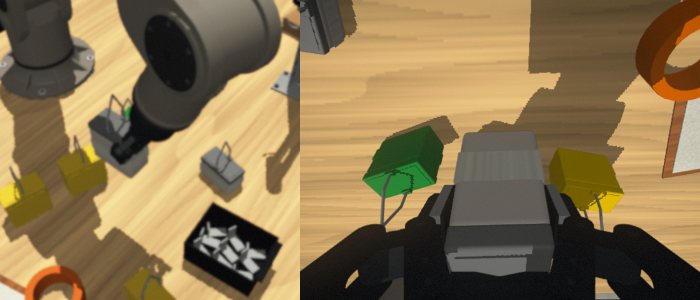

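```bash
cat >> h.py <<'E'
OFF=25.5
def tubxy(p,R,z=0):
    psi=np.arctan2(R[1,1],R[0,1]); # fingers' heading
    return np.array([p[0]+OFF*np.cos(psi),p[1]+OFF*np.sin(psi)]),psi
def tcp_for(xy,psi,underz):
    return np.array([xy[0]-OFF*np.cos(psi),xy[1]-OFF*np.sin(psi),underz+45.5]),tool(psi,TH,1)
E
python3 - <<'E'
from h import *
p0,R0,s=now();xy,psi=tubxy(p0,R0);print(xy,psi)
# call 1: 110 deg
for k,(a,y) in enumerate([(10,-210),(30,-190),(50,-165),(70,-140),(90,-115),(110,-90)]):
    p,R=tcp_for([535,y],psi+np.radians(a),199);print(a,rel(p0,R0,p,R))
E
```

```text
[ 533.13985765 -216.82119465] 3.111909626035749
10 ([-0.45, -0.05, 0.03], [0.01, -0.9, -0.42])
30 ([-1.58, 0.01, -0.1], [0.01, -2.71, -1.27])
50 ([-2.86, 0.12, -0.33], [0.01, -4.52, -2.12])
70 ([-4.03, 0.26, -0.63], [0.01, -6.33, -2.96])
90 ([-5.09, 0.42, -0.97], [0.0, -8.15, -3.81])
110 ([-6.03, 0.58, -1.31], [0.0, -9.96, -4.66])
```

Emit:
carry_out([
  [[-0.2,0,0],[0,-0.45,-0.21],1],
  [[-0.5,0,0],[0,-0.9,-0.42],1],
  [[-1,0,0],[0,-1.8,-0.85],1],
  [[-1.6,0,-0.1],[0,-2.71,-1.27],1],
  [[-2.2,0.05,-0.2],[0,-3.6,-1.7],1],
  [[-2.85,0.1,-0.35],[0,-4.52,-2.12],1],
  [[-3.45,0.2,-0.5],[0,-5.4,-2.54],1],
  [[-4,0.25,-0.65],[0,-6.33,-2.96],1],
  [[-4.55,0.35,-0.8],[0,-7.2,-3.38],1],
  [[-5.1,0.4,-0.95],[0,-8.15,-3.81],1],
  [[-5.6,0.5,-1.15],[0,-9.06,-4.24],1],
  [[-6,0.6,-1.3],[0,-9.96,-4.66],1],
  [[-6,0.6,-1.3],[0,-9.96,-4.66],1],
])

```text
time_s: 6.68
ee_pos: [526.0, -66.6, 244.2]
eef_rot: [-1.988, -0.322, 0.206]
ft_force: [-0.4, -0.5, -4.1]
width: 48.8
```

```bash
python3 - <<'E'
from h import *
p0,R0,s=now();xy,psi=tubxy(p0,R0);print(s['time_s'],p0,xy,psi,np.round(s['q'],3),s['width'],s['ft_force'])
psi%=2*np.pi;d=np.degrees(2*np.pi+.575-psi);print(d)
for f in(.2,.4,.6,.8,1):
    p,R=tcp_for(np.array([xy[0],xy[1]])*(1-f)+np.array([535,100])*f,psi+np.radians(d*f),199);print(rel(p0,R0,p,R))
E
```

```text
6.675 [525.99200174 -66.60365049 244.19233358] [534.00391286 -90.81231176] -1.251190268252453 [ 0.044  0.157 -0.351  2.022  0.577  1.044 -0.296] 48.8184788164242 [-0.39211225 -0.47448643 -4.07440509]
104.63299495872918
([0.13, -0.6, 1.24], [0.01, -1.88, -0.89])
([0.3, -1.13, 2.38], [0.0, -3.78, -1.77])
([0.56, -1.62, 3.42], [0.0, -5.68, -2.66])
([0.94, -2.08, 4.41], [0.0, -7.57, -3.54])
([1.46, -2.53, 5.39], [-0.0, -9.47, -4.43])
```

Emit:
carry_out([
  [[0.05,-0.3,0.6],[0,-0.94,-0.44],1],
  [[0.13,-0.6,1.24],[0,-1.88,-0.89],1],
  [[0.2,-0.87,1.8],[0,-2.83,-1.33],1],
  [[0.3,-1.13,2.38],[0,-3.78,-1.77],1],
  [[0.43,-1.38,2.9],[0,-4.73,-2.21],1],
  [[0.56,-1.62,3.42],[0,-5.68,-2.66],1],
  [[0.74,-1.85,3.9],[0,-6.62,-3.1],1],
  [[0.94,-2.08,4.41],[0,-7.57,-3.54],1],
  [[1.2,-2.3,4.9],[0,-8.5,-3.98],1],
  [[1.46,-2.53,5.39],[0,-9.47,-4.43],1],
  [[1.46,-2.53,5.39],[0,-9.47,-4.43],1],
  [[1.46,-2.53,5.39],[0,-9.47,-4.43],1],
])

```text
time_s: 8.18
ee_pos: [515.5, 85.2, 244.3]
eef_rot: [-1.095, -2.007, 1.277]
ft_force: [-0.7, -0.7, -5.6]
width: 48.4
```

```bash
python3 - <<'E'
from h import *
p0,R0,s=now();xy,psi=tubxy(p0,R0);print(s['time_s'],p0,xy,psi,np.round(s['q'],3),s['width'],np.round(R0,3).tolist())
a=save('scene','s3.png');t=save('top','t3.png');w=save('wrist','w3.png')
z=lambda im,x,y,w,h:cv2.resize(im[y:y+h,x:x+w,::-1],(400,300),interpolation=cv2.INTER_CUBIC)
cv2.imwrite('pics/c3.png',np.vstack([np.hstack([z(a,340,60,160,120),z(t,80,130,200,150)]),np.hstack([cv2.resize(w[:,:,::-1],(400,300)),z(a,100,0,400,300)])]))
S=cam('scene');T=cam('top')
for c in(S,T):print(proj(c,np.r_[W([xy[0],xy[1],psi],[[0,0,199+162],[0,20,287],[0,-20,287]]),W([628,218,.575],[[-24,0,314],[0,0,290],[0,0,353]])]).round(1).tolist())
for n in('hook_seat','tall_tub_peak','tall_tub'):print(n,[(round(d['p'],2),np.round(d['pixel'],1).tolist()) for d in silhouettes('wrist',n)][:4])
E
```

```text
8.175 [515.49263772  85.16292275 244.27239706] [536.89153109  99.03149739] 0.5750367994852058 [ 0.056 -0.009 -0.233  2.199 -0.312  0.568  2.194] 48.43726238358728 [[-0.54, 0.354, -0.763], [0.842, 0.23, -0.489], [0.002, -0.906, -0.422]]
[[380.5, 107.2], [377.3, 132.7], [376.8, 144.5], [435.4, 117.5], [444.7, 128.0], [450.9, 102.0]]
[[195.2, 241.6], [194.0, 250.4], [212.4, 238.0], [139.9, 204.8], [136.6, 195.7], [125.3, 190.2]]
hook_seat []
tall_tub_peak [(0.64, [319.1, 331.5]), (0.39, [496.7, 288.6])]
tall_tub [(0.59, [314.8, 336.0])]
```

View pics/c3.png

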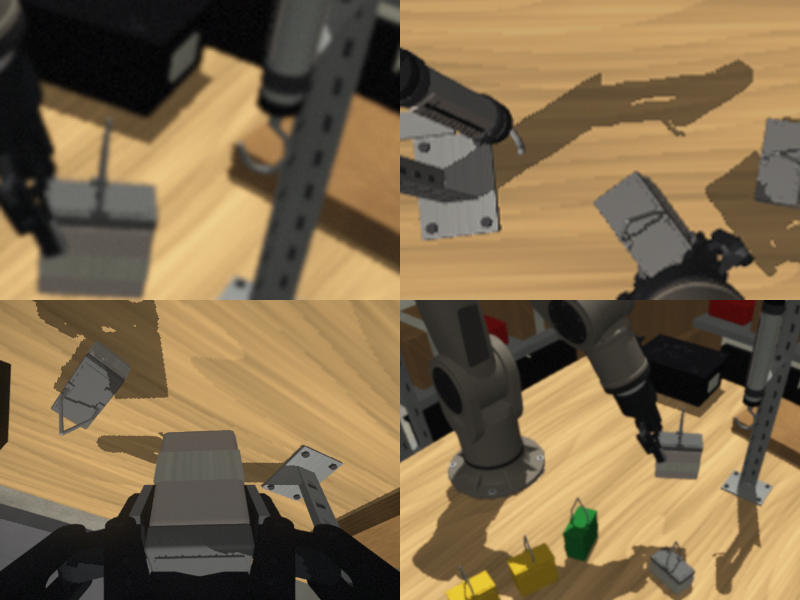

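```bash
python3 - <<'E'
from h import *
a=cv2.imread('pics/s3.png');t=cv2.imread('pics/t3.png')
z=lambda im,x,y:cv2.resize(im[y:y+30,x:x+40],(400,300),interpolation=cv2.INTER_CUBIC)
cv2.imwrite('pics/c4.png',np.vstack([np.hstack([z(a,360,100),z(t,182,228)]),np.hstack([z(a,420,105),z(t,120,185)])]))
E
```

View pics/c4.png

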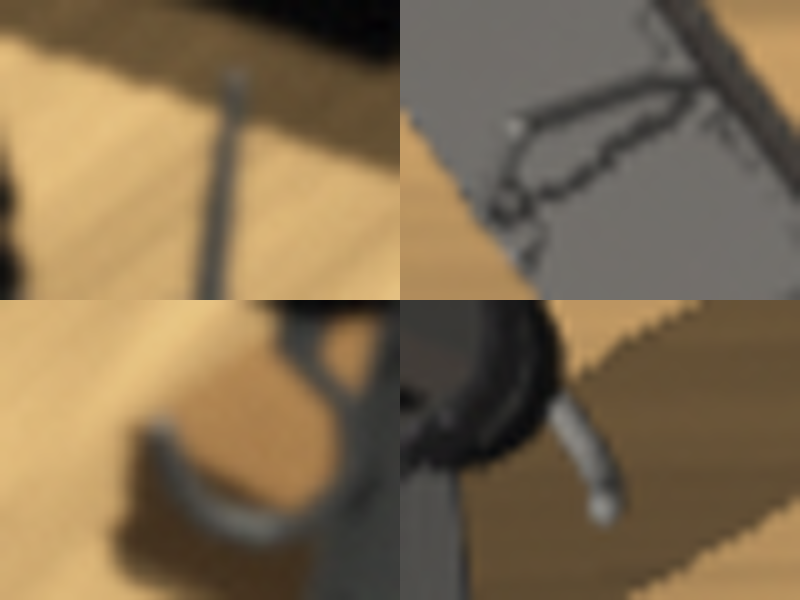

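```bash
cat >> h.py <<'E'
STAND=[628.1,218.2,0.575]
E
python3 - <<'E'
from h import *
S=cam('scene');T=cam('top')
P,e=tri((S,(383,108)),(T,(193,240)));H,e2=tri((S,(435.6,117.5)),(T,(140,205)))
p0,R0,s=now();xy,psi=tubxy(p0,R0);print(P,e,H,e2,xy,'tcp',p0)
c=np.cos(STAND[2]);sn=np.sin(STAND[2])
r=lambda d:(d[0]*c+d[1]*sn,-d[0]*sn+d[1]*c,d[2])
print('peak-tip in stand axes',np.round(r(P-H),1),'model peak-tip',np.round(r(np.r_[xy,361]-W(STAND,[[-24,0,314]])[0]),1))
E
```

```text
[539.92942968 103.28887911 358.42515576] [np.float64(0.14497989151338117), np.float64(0.1449798915132885)] [607.84487936 205.06809446 313.78080313] [np.float64(0.3719852678686974), np.float64(0.3719852678685275)] [536.59011402  99.8620603 ] tcp [515.14921001  86.05852324 245.21093355]
peak-tip in stand axes [-112.3  -48.5   44.6] model peak-tip [-117.2  -49.5   47. ]
```

Emit:
carry_out([
  [[0.3,0.28,-0.2],[0,0,0],1],
  [[0.8,0.75,-0.6],[0,0,0],1],
  [[1.3,1.25,-0.95],[0,0,0],1],
  [[1.7,1.6,-1.25],[0,0,0],1],
  [[1.94,1.84,-1.43],[0,0,0],1],
  [[1.94,1.84,-1.43],[0,0,0],1],
  [[1.94,1.84,-1.43],[0,0,0],1],
])

```text
time_s: 9.35
ee_pos: [532.6, 154.5, 218.8]
eef_rot: [-1.096, -2.011, 1.279]
ft_force: [-0.0, 0.4, -4.4]
width: 49.0
```

```bash
python3 - <<'E'
from h import *
p0,R0,s=now();xy,psi=tubxy(p0,R0);print(s['time_s'],p0,xy,psi,np.round(s['q'],3),s['ft_force'])
a=save('scene','s4.png');t=save('top','t4.png')
S=cam('scene');T=cam('top')
pk=W([607.8,205.1,.575],[[-60,0,332]])
for c in(S,T):print(proj(c,pk).round(1))
z=lambda im,x,y:cv2.resize(im[y:y+30,x:x+40,::-1],(400,300),interpolation=cv2.INTER_CUBIC)
x,y=(proj(S,pk)[0]-[15,12]).astype(int);u,v=(proj(T,pk)[0]-[20,15]).astype(int);print(x,y,u,v)
cv2.imwrite('pics/c5.png',np.vstack([np.hstack([z(a,x,y),z(t,u,v)]),np.hstack([cv2.resize(a[60:210,340:540,::-1],(400,300)),cv2.resize(t[130:280,80:280,::-1],(400,300))])]))
E
```

```text
9.35 [532.56906216 154.52518746 218.84621811] [554.00503548 168.33638031] 0.572357591468275 [-0.044  0.071 -0.304  2.183 -0.168  0.469  1.935] [-0.04245898  0.35201105 -4.43250209]
[[407.6 107.8]]
[[155.8 231.9]]
392 95 135 216
```

View pics/c5.png

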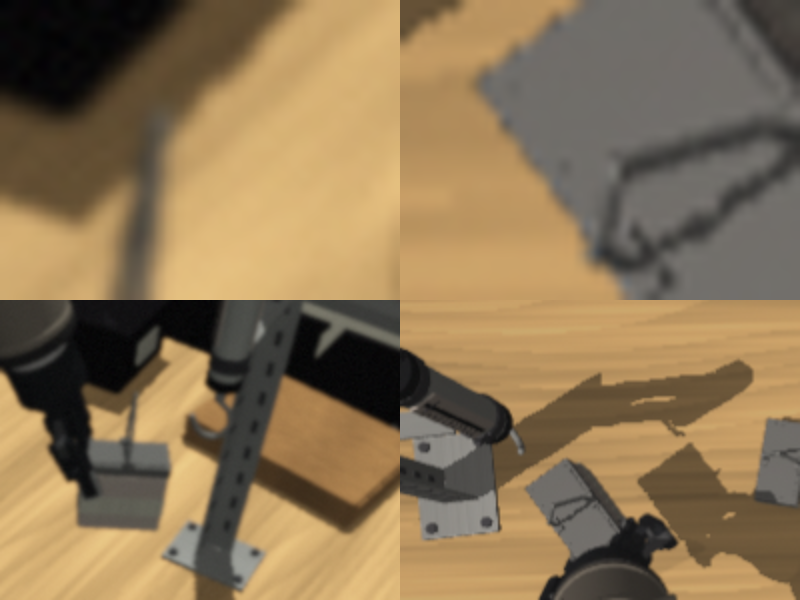

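```bash
python3 - <<'E'
from h import *
S=cam('scene');T=cam('top')
for a,b in(((407.3,107),(156.6,232)),):
    P,e=tri((S,a),(T,b));d=P-np.array([607.8,205.1,313.8]);c,sn=np.cos(.575),np.sin(.575);print(P,e,d[0]*c+d[1]*sn,-d[0]*sn+d[1]*c,d[2])
E
```

```text
[557.20076063 170.53091767 334.6879122 ] [np.float64(0.26872920297136915), np.float64(0.2687292029713378)] -61.26236183850371 -1.4924810421380243 20.887912203346616
```

Emit:
carry_out([
  [[0.06,0.24,-0.06],[0,0,0],1],
  [[0.06,0.4,-0.35],[0,0,0],1],
  [[0.06,0.6,-0.8],[0,0,0],1],
  [[0.06,0.8,-1.2],[0,0,0],1],
  [[0.06,1,-1.6],[0,0,0],1],
  [[0.06,1.2,-2],[0,0,0],1],
  [[0.06,1.35,-2.35],[0,0,0],1],
  [[0.06,1.48,-2.62],[0,0,0],1],
  [[0.06,1.48,-2.62],[0,0,0],1],
  [[0.06,1.48,-2.62],[0,0,0],1],
])

```text
time_s: 10.7
ee_pos: [594.5, 196.7, 213.0]
eef_rot: [-1.095, -2.011, 1.279]
ft_force: [-1.2, -0.0, -4.4]
width: 48.5
```

```bash
python3 - <<'E'
from h import *
p0,R0,s=now();xy,psi=tubxy(p0,R0);print(s['time_s'],p0,xy,psi,np.round(s['q'],3),s['ft_force'],s['wrist_torque'])
a=save('scene','s5.png');t=save('top','t5.png')
z=lambda im,x,y,w,h:cv2.resize(im[y:y+h,x:x+w,::-1],(400,300),interpolation=cv2.INTER_CUBIC)
cv2.imwrite('pics/c6.png',np.vstack([np.hstack([z(a,420,95,40,30),z(t,115,185,60,45)]),np.hstack([z(a,360,60,160,120),z(t,60,130,200,150)])]))
S=cam('scene');T=cam('top')
for c in(S,T):print(proj(c,W([607.8,205.1,.575],[[14,0,329],[24,0,295]])).round(1).tolist())
E
```

```text
10.7 [594.53126672 196.68382941 212.99736551] [615.9603268  210.50574621] 0.5728579503127755 [-0.123  0.194 -0.284  2.053 -0.051  0.471  1.795] [-1.17015354e+00 -7.87458999e-04 -4.44280717e+00] [-0.58841544  0.83807986 -0.01119901]
[[443.6, 111.8], [445.2, 126.0]]
[[132.8, 197.1], [135.7, 195.3]]
```

View pics/c6.png

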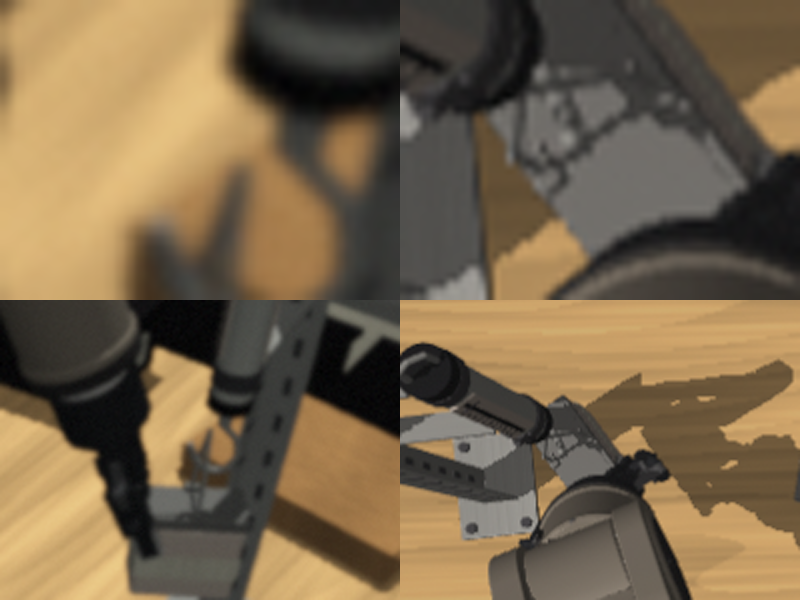

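Peak at scene (443.5,111), within 1 px of plan; hook tip (436,117.5) is through the bail. Lower gently.

Emit:
carry_out([
  [[0,0.15,0.06],[0,0,0],1],
  [[0,0.35,0.16],[0,0,0],1],
  [[0,0.55,0.2],[0,0,0],1],
  [[0,0.8,0.16],[0,0,0],1],
  [[0,1.05,0.14],[0,0,0],1],
  [[0,1.22,0.22],[0,0,0],1],
  [[0,1.36,0.28],[0,0,0],1],
  [[0,1.5,0.35],[0,0,0],1],
  [[0,1.64,0.41],[0,0,0],1],
  [[0,1.77,0.47],[0,0,0],1],
  [[0,1.77,0.47],[0,0,0],1],
  [[0,1.77,0.47],[0,0,0],1],
  [[0,1.77,0.47],[0,0,0],1],
])

```text
time_s: 12.42
ee_pos: [601.8, 201.1, 168.3]
eef_rot: [-1.096, -2.012, 1.279]
ft_force: [2.8, -2.8, -1.2]
width: 48.6
```

```bash
python3 - <<'E'
from h import *
for i in range(3):
  p0,R0,s=now();print(s['time_s'],p0,s['ft_force'].round(2),np.round(s['wrist_torque'],2),s['width'])
  a=save('scene','s6.png')
E
```

```text
12.425 [601.84766754 201.13835778 168.27088652] [ 2.77 -2.82 -1.17] [-0.63  0.21 -0.48] 48.6482743422559
12.475 [601.82246482 201.17482295 168.27392628] [ 2.1  -3.99 -0.01] [-0.66  0.22 -0.52] 48.610269390469064
12.525 [601.79675376 201.16523361 168.24712476] [ 3.15 -2.59 -0.5 ] [-0.65  0.25 -0.49] 49.08164478478245
```

Lateral force −4 N along the hook's cross axis: the bail flank is rubbing, so the tub sits a little too far +y. Raise a little, shift −2.5 mm, re-lower.

Emit:
carry_out([
  [[0,-0.2,-0.1],[0,0,0],1],
  [[0,-0.45,-0.2],[0,0,0],1],
  [[-0.05,-0.45,-0.2],[0,0,0],1],
  [[-0.1,-0.45,-0.2],[0,0,0],1],
  [[-0.1,-0.45,-0.2],[0,0,0],1],
])

```text
time_s: 13.2
ee_pos: [602.2, 199.7, 180.0]
eef_rot: [-1.093, -2.012, 1.28]
ft_force: [-1.6, 5.2, -3.3]
width: 48.6
```

Emit:
carry_out([
  [[0,0.15,0.06],[0,0,0],1],
  [[0,0.3,0.13],[0,0,0],1],
  [[0,0.45,0.2],[0,0,0],1],
  [[0,0.45,0.2],[0,0,0],1],
  [[0,0.45,0.2],[0,0,0],1],
  [[0,0.45,0.2],[0,0,0],1],
])

```text
time_s: 13.95
ee_pos: [602.7, 200.0, 167.9]
eef_rot: [-1.094, -2.013, 1.279]
ft_force: [-3.6, 4.8, 0.0]
width: 48.6
```

```bash
python3 - <<'E'
from h import *
a=save('scene','s7.png');t=save('top','t7.png')
F=[]
for i in range(4):
  p0,R0,s=now();F.append(s['ft_force']);get_image('scene')
f=np.mean(F,0);print(s['time_s'],p0,f,'stand',f[0]*.84+f[1]*.543,-f[0]*.543+f[1]*.84)
z=lambda im,x,y,w,h:cv2.resize(im[y:y+h,x:x+w,::-1],(400,300),interpolation=cv2.INTER_CUBIC)
cv2.imwrite('pics/c7.png',np.vstack([np.hstack([z(a,425,105,40,30),z(t,115,185,60,45)]),np.hstack([z(a,360,60,160,120),z(t,60,130,200,150)])]))
E
```

```text
14.2 [602.67260687 199.97200523 168.00128575] [-3.50154065  4.47094935 -1.4143125 ] stand -0.5135686527736949 5.656934029231854
```

View pics/c7.png

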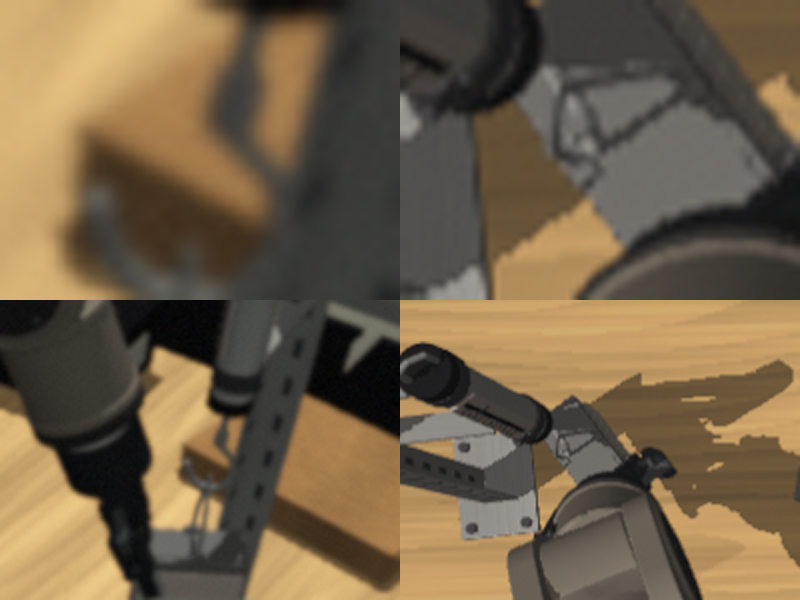

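Emit:
carry_out([
  [[0.03,0,0],[0,0,0],1],
  [[0.06,0,0],[0,0,0],1],
  [[0.06,0,0],[0,0,0],1],
  [[0.06,0,0],[0,0,0],1],
])

```text
time_s: 14.75
ee_pos: [602.3, 200.4, 168.1]
eef_rot: [-1.096, -2.012, 1.279]
ft_force: [-0.3, 1.4, -1.3]
width: 48.8
```

```bash
cat > f.py <<'E'
from h import *
F=[]
for i in range(8):
  p0,R0,s=now();F.append(np.r_[s['ft_force'],s['wrist_torque']]);get_image('scene')
f=np.mean(F,0);print(s['time_s'],p0,f.round(2),'stand',f[0]*.84+f[1]*.543,-f[0]*.543+f[1]*.84)
E
python3 f.py
```

```text
15.1 [602.25739177 200.31090173 168.07348615] [-0.19  1.05 -1.27 -0.21  0.51  0.15] stand 0.41093862455485664 0.9859267750367088
```

Emit:
carry_out([
  [[0.01,0.08,0.04],[0,0,0],1],
  [[0.02,0.16,0.07],[0,0,0],1],
  [[0.02,0.24,0.11],[0,0,0],1],
  [[0.02,0.24,0.11],[0,0,0],1],
  [[0.02,0.24,0.11],[0,0,0],1],
])

```text
time_s: 15.78
ee_pos: [602.1, 200.7, 161.5]
eef_rot: [-1.096, -2.012, 1.279]
ft_force: [2.1, -2.1, -0.2]
width: 48.5
```

```bash
python3 f.py
```

```text
16.125 [602.06274651 200.75410782 161.51701155] [ 1.83 -2.94 -0.03 -0.49  0.2  -0.4 ] stand -0.05935638554902867 -3.46482358278831
```

Emit:
carry_out([
  [[-0.02,0,0],[0,0,0],1],
  [[-0.035,0,0],[0,0,0],1],
  [[-0.035,0,0],[0,0,0],1],
  [[-0.035,0,0],[0,0,0],1],
])

```text
time_s: 16.68
ee_pos: [602.3, 200.4, 161.5]
eef_rot: [-1.095, -2.012, 1.279]
ft_force: [-0.4, 0.6, -0.2]
width: 48.8
```

```bash
python3 f.py
```

```text
17.025 [602.37687188 200.32841205 161.48811607] [-0.59  1.88  0.16 -0.07  0.42  0.19] stand 0.526174431997041 1.8974383672381459
```

Emit:
carry_out([
  [[0.015,0,0],[0,0,0],1],
  [[0.015,0,0],[0,0,0],1],
  [[0.015,0,0],[0,0,0],0.38],
  [[0.015,0,0],[0,0,0],0.35],
  [[0.015,0,0],[0,0,0],0.3],
  [[0.015,0,0],[0,0,0],0.2],
  [[0.015,0,0],[0,0,0],0.1],
  [[0.015,0,0],[0,0,0],0],
  [[0.015,0,0],[0,0,0],0],
  [[0.015,0,0],[0,0,0],0],
  [[0.015,0,0],[0,0,0],0],
  [[0.015,0,0],[0,0,0],0],
], force=20)

```text
time_s: 18.58
ee_pos: [602.2, 200.5, 161.4]
eef_rot: [-1.095, -2.012, 1.279]
ft_force: [0.4, 0.2, -0.4]
width: 85.5
```

```bash
python3 f.py; python3 - <<'E'
from h import *
a=save('scene','s8.png');t=save('top','t8.png');w=save('wrist','w8.png')
z=lambda im,x,y,w,h:cv2.resize(im[y:y+h,x:x+w,::-1],(400,300),interpolation=cv2.INTER_CUBIC)
cv2.imwrite('pics/c8.png',np.vstack([np.hstack([z(a,415,105,60,45),z(w,0,0,640,480)]),np.hstack([z(a,360,60,160,120),z(t,60,130,200,150)])]))
E
```

```text
18.925 [602.25283512 200.46589584 161.48673469] [-0.16 -0.   -0.15 -0.24  0.39 -0.  ] stand -0.13749434543756547 0.08449538819414099
```

View pics/c8.png

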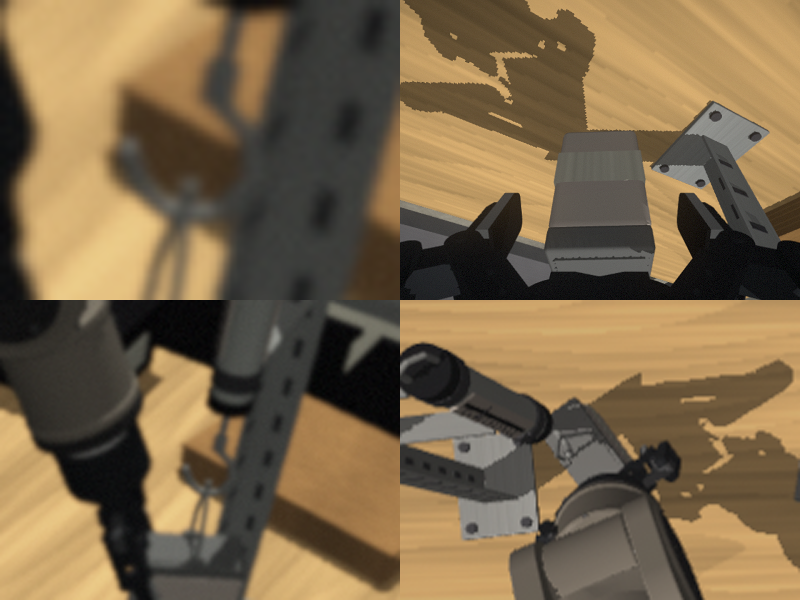

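The bail peak sits in the hook's seat, the fingers stand clear on both sides. Withdraw along the tool axis.

Emit:
carry_out([
  [[0,-0.3,0],[0,0,0],0],
  [[0,-0.9,0],[0,0,0],0],
  [[0,-1.6,0.1],[0,0,0],0],
  [[0,-2.4,0.3],[0,0,0],0],
  [[0,-3.2,0.7],[0,0,0],0],
  [[0,-3.8,1.3],[0,0,0],0],
  [[0,-4.3,2],[0,0,0],0],
  [[0,-4.6,2.8],[0,0,0],0],
  [[0,-4.6,2.8],[0,0,0],0],
  [[0,-4.6,2.8],[0,0,0],0],
  [[0,-4.6,2.8],[0,0,0],0],
  [[0,-4.6,2.8],[0,0,0],0],
  [[0,-4.6,2.8],[0,0,0],0],
  [[0,-4.6,2.8],[0,0,0],0],
  [[0,-4.6,2.8],[0,0,0],0],
  [[0,-4.6,2.8],[0,0,0],0],
  [[0,-4.6,2.8],[0,0,0],0],
  [[0,-4.6,2.8],[0,0,0],0],
  [[0,-4.6,2.8],[0,0,0],0],
  [[0,-4.6,2.8],[0,0,0],0],
])

```text
time_s: 21.62
ee_pos: [508.0, 139.6, 235.9]
eef_rot: [-1.095, -2.012, 1.279]
ft_force: [0.8, 0.5, 0.3]
width: 85.6
```

Emit:
carry_out([
  [[0,0,0],[0,0,0],0],
  [[0,0,0],[0,0,0],0],
  [[0,0,0],[0,0,0],0],
  [[0,0,0],[0,0,0],0],
  [[0,0,0],[0,0,0],0],
  [[0,0,0],[0,0,0],0],
  [[0,0,0],[0,0,0],0],
  [[0,0,0],[0,0,0],0],
  [[0,0,0],[0,0,0],0],
  [[0,0,0],[0,0,0],0],
  [[0,0,0],[0,0,0],0],
  [[0,0,0],[0,0,0],0],
  [[0,0,0],[0,0,0],0],
  [[0,0,0],[0,0,0],0],
  [[0,0,0],[0,0,0],0],
  [[0,0,0],[0,0,0],0],
  [[0,0,0],[0,0,0],0],
  [[0,0,0],[0,0,0],0],
  [[0,0,0],[0,0,0],0],
  [[0,0,0],[0,0,0],0],
])

```text
time_s: 24.12
ee_pos: [508.0, 139.6, 235.9]
eef_rot: [-1.095, -2.012, 1.279]
ft_force: [0.4, 0.0, 0.3]
width: 85.3
```

```bash
cat > st.py <<'E'
from h import *
g=[];
for i in range(14):
    im=cv2.cvtColor(get_image('scene'),cv2.COLOR_RGB2GRAY)[60:240,360:480].astype(np.float32);g.append(im)
print(sense()['time_s'],[round(float(np.abs(x-g[0]).mean()),2) for x in g],[np.round(cv2.phaseCorrelate(g[0][70:170,30:85].copy(),x[70:170,30:85].copy())[0],2).tolist() for x in g[::2]])
for c in('scene','top'):
    im=save(c,c[0]+'9.png')
    for n in('short_tub','bin','tape'):print(c,n,[np.round(d['pixel']).tolist() for d in silhouettes(c,n)[:1]])
a=cv2.imread('pics/s9.png')
z=lambda im,x,y,w,h:cv2.resize(im[y:y+h,x:x+w],(400,300),interpolation=cv2.INTER_CUBIC)
cv2.imwrite('pics/c9.png',np.hstack([z(a,415,105,60,45),z(a,340,60,200,150)]))
E
python3 st.py
```

```text
24.825 [0.0, 1.02, 1.01, 1.03, 1.02, 1.01, 1.02, 1.02, 1.01, 1.02, 1.01, 1.02, 1.02, 1.01] [[-0.0, 0.0], [0.01, 0.0], [-0.05, -0.03], [-0.01, -0.07], [-0.02, -0.05], [-0.04, -0.04], [0.01, -0.01]]
scene short_tub [[372.0, 268.0]]
scene bin [[381.0, 347.0]]
scene tape [[200.0, 382.0]]
top short_tub [[275.0, 211.0]]
top bin [[336.0, 156.0]]
top tape [[474.0, 235.0]]
```

View pics/c9.png

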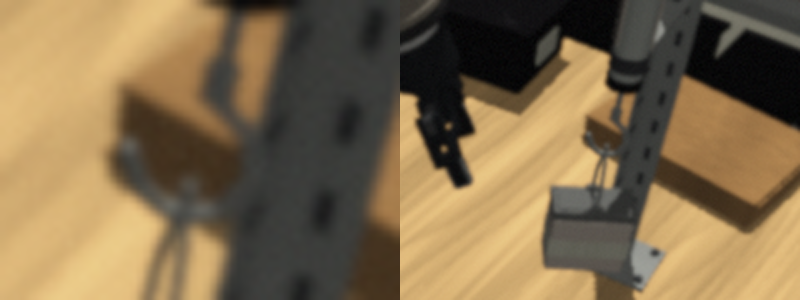

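```bash
python3 -c "
from bench import *
print(job_done(), sense()['time_s'])"
```

```text
the job is handed in; nothing more can be done
the job is handed in; nothing more can be done
```

The tall tub (grey lid, white body) now hangs by the peak of its bail in the seat of the scale's hook. The arm has let go and moved clear, and I handed the job in at about 25 s of the 54 s allowed.

- **How I did it:** I gripped the tub from its far end with the gripper tilted 25°. I then lifted it, turned it 214° and passed the bail over the hook tip. I eased the weight down until the wrist force was about 0, then opened the fingers.
- **Trouble on the way:** while lowering, the bail's sides rubbed on the hook with 4 to 6 N sideways. I lifted once, overshot the sideways correction, and then trimmed it to under 2 N before letting go.
- **Last checks:**
  - In the last crop the bail peak is in the hook's seat and the tub looks upright.
  - Fourteen pictures over 0.7 s showed no movement above image noise (under 0.1 pixel).
  - The gripper was clear with no force on it.
  - The networks found the short tub, bin and tape within about 4 pixels (roughly 8 mm) of where they started, which is about their normal error.
- **Not measured:** I did not read the dip directly. The load on the wrist was about 4 to 5.5 N, so I expect the hook to have dipped 20 to 28 mm. No check failed, but the hand-in gives no verdict.

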